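# Clear the machine bed and hold its cover over the screw holes

## Robot

A 6-joint arm with a two-finger parallel gripper is mounted at the origin on the work surface. World frame = base frame: x ahead of the robot, y to its left, z up, the work surface at z = 0. Lengths are in m, angles in rad, forces in N, time in s.
With the tool pointing down it reaches from about 0.425 to 0.925 m from the base axis. Payload 12.5 kg.
Tool frame: the origin (TCP) lies at the very end of the fingers, on their centre line; the grasp point (between the pads) lies 19 mm behind it (arm.tcp_to_grasp is the z of the grasp point in the tool frame, in m); z points along the fingers, y is the line along which they close (so a half turn about z gives the same grasp; the last joint's range is limited). The gripper opens to 85 mm and grips with 20 to 120 N. Pads are 22 mm wide; open, the fingers measure 114 mm over their backs; the gripper's body (76 mm by 85 mm) begins 54 mm behind the grasp point. The pads swing forward as they close: fully open they stand 13 mm farther back than shut.
Start: joints at [1.112, 0.491, 1.559, -0, 1.092, -0.106], TCP at [0.216, 0.587, 0.231] pointing down, gripper open.
Joint ranges: [-3.1, 3.1], [-0.84, 2.19], [0.05, 2.79], [-1.13, 4.28], [0.06, 2.93], [-2.69, 2.69]. Speed limits (rad/s): [2.22, 2.22, 2.79, 3.14, 3.14, 3.14].

## Interface

Orientations are given as a rotation vector (axis times angle).
In Python, from rig import arm gives the robot as it stands. The module is installed in compiled form; this text tells all that it offers.
- The arm moves only by the tool jog_arm, never from a script. Its argument "moves" is one flat list of numbers, 5 for each row, row after row: the shift along the world's x, y, z in mm, then the turn about the world's z in degrees, then the closure, from 0 (fully open) to 1 (shut). A call has 1 to 5 rows; each row shifts and turns the commanded pose from where the row before left it; what a row does not reach is not made up. A row lasts 1/12 s, in which the tool goes at most 41.7 mm and 7.16 degrees, less where a joint would pass 70% of its speed; a pose out of reach is approached as far as the arm can. A call is refused whole if a number of a shift passes 41.7 or a number of a turn 7.16, either way. A call with a gripper value outside its range is refused whole. The fingers move at their own pace and stop on an object; "grip_force" is the grip in N (left out, the last holds). Time passes only in rows, so rows that do not move let the fingers close. It gives the time, the measured TCP pose, the force, the opening and the grip force at its end, in the units of the state.
- arm.read_state(): the state, without advancing time (a new reading comes with each control period).
- arm.get_image(name): name is "scene" or "side" or "wrist"; returns a dict with "color" (420x560x3 uint8, red, green, blue), "intrinsics" (3x3 intrinsics, pixels), "T" (4x4, takes a point from camera to world coordinates). Camera axes: x right, y up, looking along -z (the intrinsics and any distortion apply to the point x, -y, -z); pixel columns grow to the right and rows downward; lengths in m; the calibration is good to about 2 mm. A picture is of the moment at which its call begins. There is no depth.
- arm.hand_in(): hands the job in; it is judged then, once.
Trained networks look in the newest picture that a camera, given by its name, has taken for a name from the list of things; names that differ only in an ending like _2 or _b are one class to them, and where a whole thing is asked for, a point or a joint stands for the part that bears it (a point fixed in the world has none). Each returns a list of dicts, best first, with "score" (0 to 1); they miss things now and then, are a little off and sometimes report something else, mostly with a low value. They report only what shows in the picture. A call takes as long as a camera call. They do not tell look-alikes from the thing itself.
- arm.recognise(camera, name): "extent" ([left, top, right, bottom] in pixels, round what is visible of it).
The state is a dict: "clock": time; "qpos": joint angles; "qvel": joint speeds; "tau": joint torques, N m; "eef_pos": TCP position; "eef_rot": TCP orientation; "force": force on the tool from outside, world axes, zero at the start; "torque": the same for the moment, N m; "finger_gap": finger opening in m; "finger_force": force on a finger pad.
Only numpy, scipy, OpenCV 4.12 (cv2) and the standard library are available. Lean on these libraries where they do the work, as an engineer would, in place of code of your own. Each camera call takes 0.05 s, during which the arm holds its last target. There are 200 camera calls.

## Task

Take the scraper block and sweep the three rubber chips off the top of the machine's mounting bed with it (not with the fingers), then put the scraper back down on the bench. Then pick up the cover plate and hold it level and still about 15 mm above the bed's top face, not touching it, turned so that each of its three holes is centred over its threaded hole; finish while still holding it there, so that I can start the screws. Leave everything else on the bench where it is.

Things in the scene. Friction and masses are not known exactly. Their poses are not given: they have to be found in the camera images.
- bed: mounting bed of a machine, bolted to the bench (does not move): a steel-topped block 150 (x) x 110 (y) mm whose flat top face is 60 mm above the bench, on a green foot flange 180 x 136 mm, 10 mm thick. Origin: centre of its underside, on the bench; x along its long side, z up. Three 8 mm threaded holes in the top face at (55, 35), (55, -35) and (-55, 0) mm: a pair at its +x end, a single one at its -x end
- cover: aluminium cover plate 150 (x) x 110 (y) x 6 mm lying flat on the bench, with a raised grip rib in its centre, 24 mm thick (x), 60 mm long (y), its top 38 mm above the plate's underside. Origin: centre of its underside; x along its long side, z up. Three 18 mm through holes in the same pattern as the bed: a pair at its +x end, a single one at its -x end. 0.3 kg, centre of mass at the rib
- scraper: scraper block standing on the bench: wooden block with a dark rubber sole, 28 (x) x 130 (y) x 60 (z) mm, about 0.15 kg. Origin: centre of its underside; z up. The dark sole is the lowest 14 mm
- bed_hole0 (a point): mouth of the bed's threaded hole (+x +y end, one of the pair), 8 mm across, in the top face, 60 mm above the bench
- cover_hole0 (a point): centre of the cover's 18 mm hole (+x +y end, one of the pair), at the plate's underside; belongs over bed_hole0
- bed_hole1 (a point): mouth of the bed's threaded hole (+x -y end, one of the pair), 8 mm across, in the top face, 60 mm above the bench
- cover_hole1 (a point): centre of the cover's 18 mm hole (+x -y end, one of the pair), at the plate's underside; belongs over bed_hole1
- bed_hole2 (a point): mouth of the bed's threaded hole (-x end, the single one), 8 mm across, in the top face, 60 mm above the bench
- cover_hole2 (a point): centre of the cover's 18 mm hole (-x end, the single one), at the plate's underside; belongs over bed_hole2
- chip0: loose dark chip of heel rubber, 22 x 16 x 10 mm, about 12 g, at the start lying on the bed's top face. Origin: centre of its underside
- chip1: loose dark chip of heel rubber, 26 x 15 x 9 mm, about 12 g, at the start lying on the bed's top face. Origin: centre of its underside
- chip2: loose dark chip of heel rubber, 18 x 18 x 12 mm, about 12 g, at the start lying on the bed's top face. Origin: centre of its underside
- tin: not part of the job, leave it where it is: flat round polish tin, 75 mm across, 26 mm high, black with a metal lid
- hammer: not part of the job, leave it where it is: hammer lying on the bench, beyond the bed
- glue_can: not part of the job, leave it where it is: plain metal can, 76 mm across, 100 mm high
- nail_jar: not part of the job, leave it where it is: glass jar with dark lid, 64 mm across, 85 mm high
- brush: not part of the job, leave it where it is: brush with a handle, lying on the robot's side of the bench
- awl: not part of the job, leave it where it is: awl (screwdriver-shaped) lying at the left
- last: not part of the job, leave it where it is: wooden shoe last, 190 mm long, about 80 mm high, at the right
Not all that is in view belongs to the job. Leave any purple look-alike of the scraper alone.

How it is judged:
On the way, in this order (a step that is already met when the one before it is completed fails the run):
1. all three chips are off the bed's top while the scraper is held in the gripper (height (world z) of each of chip0, chip1, chip2 below 0.045 m and contact force between the fingers and scraper above 1 N), for 0.1 s.
2. the scraper is down on the bench and let go (height (world z) of scraper below 0.03 m and contact force between the fingers and scraper below 0.1 N and contact force between scraper and bed below 0.2 N), for 0.2 s.
At the end, for the whole second after the job is handed in: Fingers hold the cover still, level within 0.08 rad, its underside 6 to 25 mm above the bed's top without touching it, all three holes within 5 mm sideways of their threaded holes; scraper released on the bench, clear of the bed; chips off the bed's top (all of step 2 and height (world z) of each of chip0, chip1, chip2 below 0.045 m and horizontal distance between cover_hole0 and bed_hole0 below 0.005 m and horizontal distance between cover_hole1 and bed_hole1 below 0.005 m and horizontal distance between cover_hole2 and bed_hole2 below 0.005 m and z of cover in the frame of bed between 0.066 and 0.085 m and angle between cover's own z axis and vertical below 0.08 rad and linear speed of cover below 0.02 m/s and contact force between cover and bed below 0.2 N and contact force between the fingers and cover above 1 N); the arm keeps its last pose, push and grip.
It fails at once if a chip on the bed is touched by the fingers ((contact force between the fingers and chip0 above 0.5 N and height (world z) of chip0 above 0.05 m) or (contact force between the fingers and chip1 above 0.5 N and height (world z) of chip1 above 0.05 m) or (contact force between the fingers and chip2 above 0.5 N and height (world z) of chip2 above 0.05 m)).
It fails at once if another thing on the bench is displaced by more than 40 mm (distance of any of tin, hammer, glue_can, nail_jar, brush, awl, last from where it was at the start of the episode above 0.04 m).
It also fails if it takes over 72 s, if anything falls off the work surface, if the arm or the gripper's body presses on something with over 40 N, if the wrist force passes 120 N, or if a joint passes its speed limit or range.

## Working session

There is one attempt and no reset: what is moved stays moved. The work goes in short steps, Python scripts to look and compute and a tool call to move; the robot and the scene stay as the last step left them, time stands still between calls to the robot, and variables do not carry over. Pictures are saved under pics/ and viewed, at most 10 in all, crops included, and the job is handed in when it is done.

Besides the shell and the picture viewer there is one more tool, called after "Call:" as name(argument=value, ...) on one line, values as JSON. jog_arm: Moves the arm, as the interface text tells. Its arguments: {"type":"object","properties":{"moves":{"type":"array","items":{"type":"number"}},"grip_force":{"type":"number"}},"required":["moves"]}

```bash
mkdir -p pics; cat > h.py <<'E'
from rig import arm
import numpy as np, cv2
def snap(n,f):
    im=arm.get_image(n); cv2.imwrite('pics/'+f+'.png',im['color'][:,:,::-1]); np.savez('pics/'+f+'.npz',**im); return im
def ray(im,u,v,z):
    K=im['intrinsics'];T=im['T']; d=np.linalg.solve(K,[u,v,1.]); d=T[:3,:3]@np.array([d[0],-d[1],-d[2]]); o=T[:3,3]
    return o+d*(z-o[2])/d[2]
def proj(im,p):
    T=im['T'];c=T[:3,:3].T@(np.array(p,float)-T[:3,3]); q=im['intrinsics']@np.array([c[0],-c[1],-c[2]]); return q[:2]/q[2]
E
python3 - <<'E'
from h import *
a=snap('scene','a');b=snap('side','b')
cv2.imwrite('pics/ab.png',np.vstack([a['color'],b['color']])[:,:,::-1])
for n,i in(('scene',a),('side',b)):
    print(n,i['T'].round(3).tolist(),i['intrinsics'][0,0])
    for k in('bed','cover','scraper','chip0','bed_hole0','bed_hole2','cover_hole0','cover_hole2'):
        print(k,[(np.round(d['extent']).tolist(),round(d['score'],2)) for d in arm.recognise(n,k)][:4])
print(arm.read_state())
E
```

```text
scene [[0.51, -0.657, 0.555, 1.161], [0.86, 0.39, -0.329, -0.385], [0.0, 0.645, 0.764, 0.942], [0.0, 0.0, 0.0, 1.0]] 387.27038301812695
bed [([256.0, 184.0, 314.0, 248.0], 0.88)]
cover [([290.0, 154.0, 309.0, 177.0], 0.41)]
scraper [([73.0, 231.0, 127.0, 256.0], 0.73), ([173.0, 234.0, 218.0, 271.0], 0.66)]
chip0 [([277.0, 203.0, 282.0, 212.0], 0.55), ([266.0, 197.0, 271.0, 203.0], 0.42)]
bed_hole0 [([254.0, 188.0, 317.0, 247.0], 0.55)]
bed_hole2 [([254.0, 188.0, 317.0, 247.0], 0.55)]
cover_hole0 [([322.0, 169.0, 377.0, 212.0], 0.88), ([258.0, 189.0, 315.0, 249.0], 0.5)]
cover_hole2 [([322.0, 169.0, 377.0, 212.0], 0.88), ([258.0, 189.0, 315.0, 249.0], 0.5)]
side [[0.777, 0.422, -0.467, -0.081], [-0.629, 0.497, -0.598, -0.825], [-0.02, 0.759, 0.651, 0.96], [0.0, 0.0, 0.0, 1.0]] 406.91270187533246
bed [([233.0, 195.0, 297.0, 241.0], 0.92), ([199.0, 172.0, 247.0, 200.0], 0.2)]
cover [([202.0, 171.0, 245.0, 205.0], 0.66), ([238.0, 274.0, 280.0, 328.0], 0.29)]
scraper [([302.0, 249.0, 343.0, 286.0], 0.97), ([184.0, 157.0, 204.0, 171.0], 0.7), ([316.0, 326.0, 349.0, 390.0], 0.61)]
chip0 []

[... 262 characters left out ...]
85.0], 0.34)]
{'clock': 0.9, 'qpos': array([ 1.11239679e+00,  4.90917807e-01,  1.55889391e+00, -2.21657608e-05,
        1.09174650e+00, -1.05599684e-01]), 'qvel': array([ 1.26232104e-03, -3.23965217e-07,  9.37678815e-04,  5.73453945e-04,
        6.82293262e-04,  1.84346013e-04]), 'tau': array([ 5.41750287e-04, -6.18266201e+01, -2.61836994e+01, -2.69668737e-05,
        3.93542059e-04,  4.29193824e-05]), 'eef_pos': array([0.21594049, 0.58651819, 0.23131798]), 'eef_rot': array([5.51286332e-01, 3.09281568e+00, 4.33578327e-05]), 'force': array([-0.32094185, -0.23362412,  0.41629987]), 'torque': array([ 0.00287918, -0.00851993,  0.00207877]), 'finger_force': 0.0, 'finger_gap': 0.08552288867309697}
```

View pics/a.png

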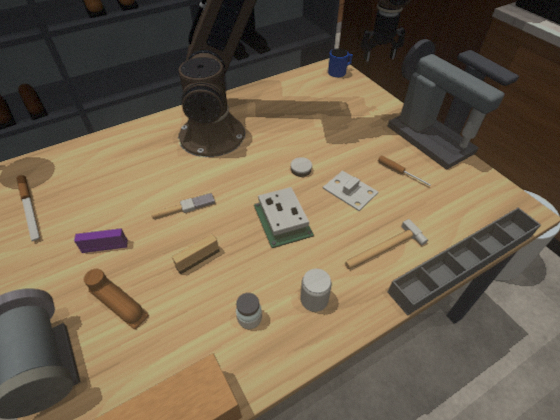

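View pics/b.png

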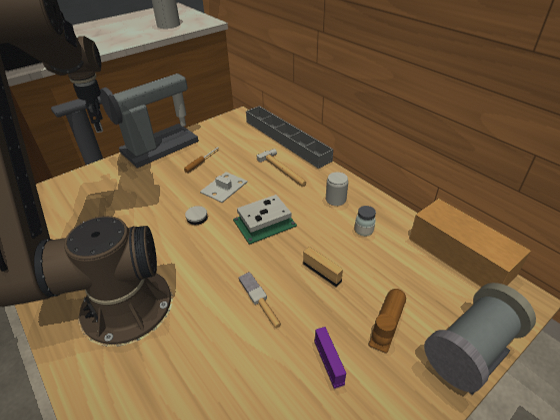

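The scene picture shows the bed at (283,215), the cover at (350,189), the wooden scraper at (197,253) and a purple block at (101,241). The side picture shows the bed at (265,218), the cover at (223,186), the wooden scraper at (322,267) and the purple block at (330,357). The wooden block with the dark sole fits the description, and the purple one is the look-alike. I'll confirm this in an enlarged crop.

```bash
python3 - <<'E'
import cv2
a=cv2.imread('pics/a.png');b=cv2.imread('pics/b.png')
c=cv2.resize(a[160:280,165:385],None,fx=3.6,fy=3.6,interpolation=cv2.INTER_CUBIC)[:, :792];cv2.imwrite('pics/c1.png',c)
c=cv2.resize(b[165:290,195:350],None,fx=4.8,fy=4.8,interpolation=cv2.INTER_CUBIC);cv2.imwrite('pics/c2.png',c)
E
```

```text
(no output)
```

View pics/c1.png

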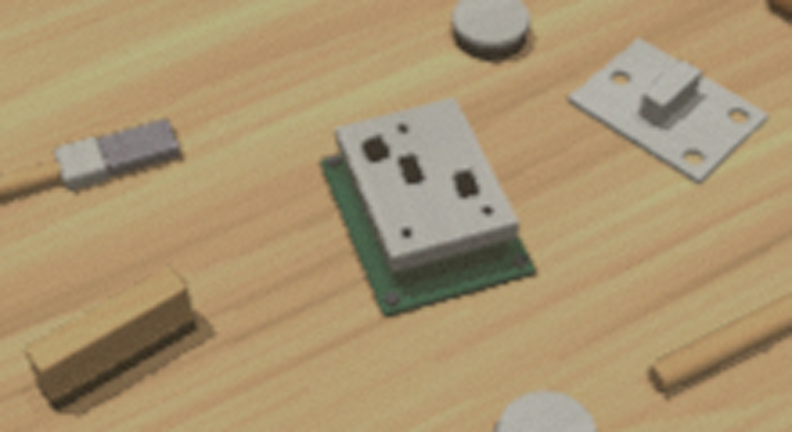

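View pics/c2.png

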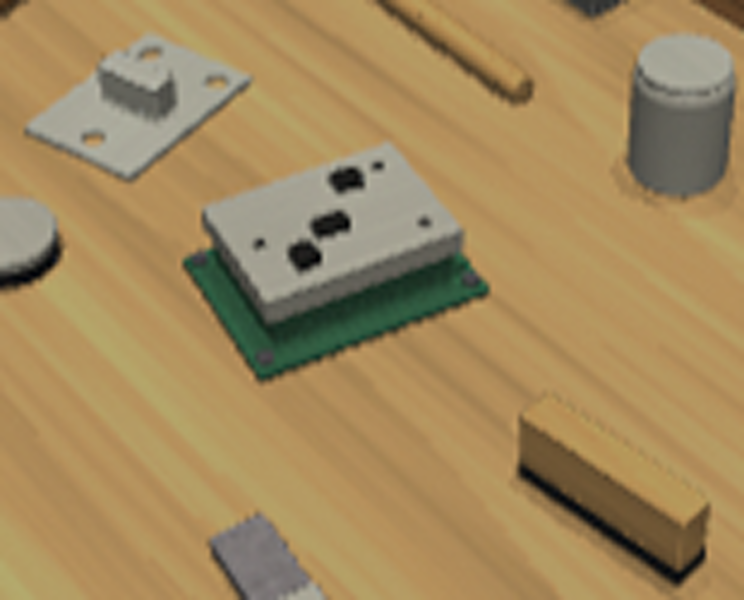

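The crops confirm it: the wooden block has the dark sole. They also show the bed's single hole on the robot's side and three chips. Next I compute positions.

```bash
python3 - <<'E'
from h import *
A=dict(np.load('pics/a.npz'));B=dict(np.load('pics/b.npz'))
def S(p,z):return (1e3*ray(A,165+(p[0]+.5)/3.6-.5,160+(p[1]+.5)/3.6-.5,z)[:2]).round(1)
def D(p,z):return (1e3*ray(B,195+(p[0]+.5)/4.8-.5,165+(p[1]+.5)/4.8-.5,z)[:2]).round(1)
def rig(loc,w):
    loc=np.array(loc,float);w=np.array(w);a=loc-loc.mean(0);b=w-w.mean(0)
    th=np.arctan2((a[:,0]*b[:,1]-a[:,1]*b[:,0]).sum(),(a*b).sum());R=np.array([[np.cos(th),-np.sin(th)],[np.sin(th),np.cos(th)]])
    t=w.mean(0)-R@loc.mean(0);return t.round(1),np.degrees(th).round(2),np.linalg.norm(w-(loc@R.T+t),axis=1).round(1)
H=[(55,35),(55,-35),(-55,0)]
print('bed',rig(H,[S(p,.06) for p in((487,210),(406,233),(403,128))]),rig(H,[D(p,.06) for p in((378,166),(425,221),(260,243))]))
print('cover',rig(H,[S(p,.005) for p in((738,114),(693,155),(620,76))]),rig(H,[D(p,.005) for p in((150,52),(217,81),(93,137))]))
for n,f,P in(('S',S,((28,350),(178,268),(190,290),(40,372))),('D',D,((520,415),(548,397),(708,503),(683,540)))):
    print(n,'scr top',[f(p,.06) for p in P])
print('scr bot',[S(p,0) for p in((58,408),(197,327))],[D(p,0) for p in((518,474),(680,580),(703,557))])
print('chips',[S(p,.065) for p in((376,149),(411,169),(467,184))],[D(p,.065) for p in((305,256),(330,223),(346,179))])
for k,z,u in(('tin',.026,(490,22)),):print(k,S(u,z))
E
```

```text
bed (array([504.7,  14.2]), np.float64(-11.26), array([0.4, 0.5, 0.2])) (array([504.3,  13.5]), np.float64(-11.19), array([1.2, 0.5, 0.7]))
cover (array([506.1, 277. ]), np.float64(16.2), array([0.2, 0.2, 0.2])) (array([508.2, 276. ]), np.float64(16.08), array([0.5, 0.5, 0.5]))
S scr top [array([ 503.8, -334.6]), array([ 490.4, -204.7]), array([ 515. , -205.6]), array([ 527.1, -333.9])]
D scr top [array([ 481.7, -210.4]), array([ 505.3, -210.2]), array([ 520.3, -335.2]), array([ 489.1, -345.5])]
scr bot [array([ 522.7, -330.4]), array([ 508.2, -204.3])] [array([ 484.2, -207.2]), array([ 503.7, -334.4]), array([ 527.1, -330.9])]
chips [array([464.1,  -9.1]), array([498.6,   5. ]), array([536.5,  36.5])] [array([463.7, -10.7]), array([497.1,   5.2]), array([534.2,  35.3])]
tin [346.2 183. ]
```

The two cameras agree on these poses:

| Thing | Centre (mm) | Yaw |
|---|---|---|
| Bed | (504.5, 14) | −11.2° |
| Cover | (507, 276.5) | 16.1° |
| Scraper | about (507, −269) | about 7.3° |

I'm moving to above the scraper.

Call:
jog_arm(moves=[40,-40,0,-7,0,40,-40,0,-7,0,40,-40,0,-7,0,40,-40,0,-7,0,40,-40,0,-7,0])

```text
clock: 1.32
eef_pos: [0.3642, 0.4377, 0.2315]
eef_rot: [1.463, 2.78, 0.001]
force: [0.5, 1.7, 1.0]
finger_gap: 0.0857
finger_force: 0.0
```

Call:
jog_arm(moves=[18,-41,0,-5.5,0,18,-41,0,-5.5,0,18,-41,0,-5.5,0,18,-41,0,-5.5,0,18,-41,0,-5.5,0])

```text
clock: 1.73
eef_pos: [0.4475, 0.2466, 0.2315]
eef_rot: [2.081, 2.353, 0.001]
force: [-0.6, 0.6, -0.0]
finger_gap: 0.0854
finger_force: 0.0
```

Call:
jog_arm(moves=[0,-41,0,0,0,0,-41,0,0,0,0,-41,0,0,0,0,-41,0,0,0,0,-41,0,0,0])

```text
clock: 2.15
eef_pos: [0.4466, 0.0416, 0.2316]
eef_rot: [2.075, 2.358, 0.001]
force: [1.3, 0.9, 0.2]
finger_gap: 0.0855
finger_force: 0.0
```

Call:
jog_arm(moves=[0,-41,0,0,0,0,-41,0,0,0,0,-41,0,0,0,0,-41,0,0,0,0,-41,0,0,0])

```text
clock: 2.57
eef_pos: [0.4466, -0.1636, 0.2316]
eef_rot: [2.076, 2.357, 0.0]
force: [0.7, 0.9, 0.2]
finger_gap: 0.0853
finger_force: 0.0
```

Call:
jog_arm(moves=[0,-40,0,0,0,0,0,0,0,0,0,0,0,0,0])

```text
clock: 2.82
eef_pos: [0.4467, -0.2032, 0.2311]
eef_rot: [-2.08, -2.354, -0.0]
force: [-0.2, 1.5, 0.7]
finger_gap: 0.0855
finger_force: 0.0
```

```bash
python3 - <<'E'
from h import *
w=snap('wrist','w1'); s=arm.read_state(); print(s['clock'],s['eef_pos'],s['eef_rot'],w['T'].round(3).tolist(),w['intrinsics'].round(1).tolist())
print(arm.recognise('wrist','scraper'))
c,sn=np.cos(np.radians(7.3)),np.sin(np.radians(7.3))
for x in(-14,14):
  for y in(-65,65): print((x,y),proj(w,[.507+(c*x-sn*y)/1e3,-.269+(sn*x+c*y)/1e3,.06]).round(1))
E
```

```text
2.8667 [ 0.44667815 -0.201859    0.23113358] [-2.07756403e+00 -2.35586464e+00 -1.89108845e-04] [[0.992, -0.119, -0.034, 0.438], [0.124, 0.955, 0.268, -0.135], [0.0, -0.271, 0.963, 0.374], [0.0, 0.0, 0.0, 1.0]] [[308.1, 0.0, 278.3], [0.0, 308.1, 209.4], [0.0, 0.0, 1.0]]
[{'extent': [177.1, 328.6, 194.9, 357.6], 'score': 0.83}, {'extent': [303.9, 189.0, 338.0, 310.1], 'score': 0.56}]
(-14, -65) [311.2 307.5]
(-14, 65) [314.4 198.7]
(14, -65) [335.3 307.4]
(14, 65) [341.1 198.6]
```

View pics/w1.png

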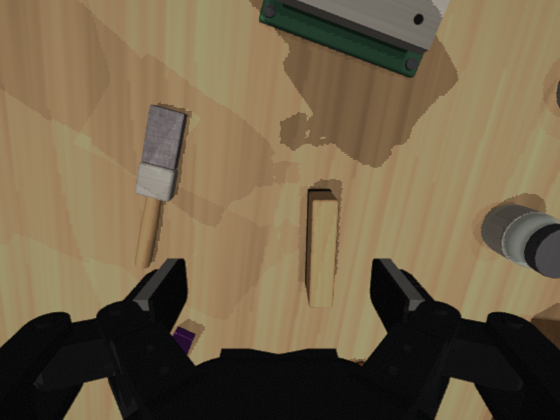

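The wrist view shows the wooden scraper's top face between pixels (325,199) and (321,306.5), 2 px off the prediction. The purple block is far left at (185,340).

```bash
python3 - <<'E'
from h import *
w=dict(np.load('pics/w1.npz'))
a=ray(w,325,199,.06);b=ray(w,321,306.5,.06);print(a,b,(a+b)/2,np.linalg.norm(a-b),np.degrees(np.arctan2(*(a-b)[1::-1]))) 
E
```

```text
[ 0.49595977 -0.20528296  0.06      ] [ 0.51245277 -0.33253607  0.06      ] [ 0.50420627 -0.26890951  0.06      ] 0.12831747229851703 97.3848145455389
```

Call:
jog_arm(moves=[30,-33,0,0,0,28,-33.5,0,0,0,0,0,-40,0,0,0,0,-40,0,0,0,0,-20,0,0], grip_force=60)

```text
clock: 3.33
eef_pos: [0.5011, -0.2621, 0.1278]
eef_rot: [-2.071, -2.357, 0.001]
force: [-0.1, 0.2, -0.4]
finger_gap: 0.0853
finger_force: 0.0
```

Call:
jog_arm(moves=[0,0,0,0,0,0,0,0,0,0])

```text
clock: 3.5
eef_pos: [0.502, -0.263, 0.1313]
eef_rot: [-2.073, -2.359, 0.0]
force: [0.6, -0.4, 0.1]
finger_gap: 0.0854
finger_force: 0.0
```

Call:
jog_arm(moves=[2.5,-6,0,0,0,0,0,-40,0,0,0,0,-35,0,0,0,0,-20,0,0,0,0,-8,0,0])

```text
clock: 3.92
eef_pos: [0.5045, -0.2703, 0.0276]
eef_rot: [-2.075, -2.358, -0.0]
force: [0.1, -0.1, -0.9]
finger_gap: 0.085
finger_force: 0.0
```

Call:
jog_arm(moves=[0,0,0,0,0,0,0,0,0,0,0,0,0,0,0])

```text
clock: 4.17
eef_pos: [0.5053, -0.271, 0.0304]
eef_rot: [2.073, 2.356, 0.001]
force: [1.1, -0.1, 0.7]
finger_gap: 0.0849
finger_force: 0.0
```

Call:
jog_arm(moves=[0,0,0,0,1,0,0,0,0,1,0,0,0,0,1,0,0,0,0,1,0,0,0,0,1])

```text
clock: 4.58
eef_pos: [0.5044, -0.2704, 0.0287]
eef_rot: [2.075, 2.357, 0.0]
force: [-1.9, 2.0, 5.9]
finger_gap: 0.027
finger_force: 58.9
```

Call:
jog_arm(moves=[0,0,0,0,1,0,0,0,0,1,0,0,0,0,1,0,0,0,0,1,0,0,0,0,1])

```text
clock: 5.0
eef_pos: [0.5044, -0.2704, 0.0288]
eef_rot: [2.075, 2.358, 0.0]
force: [-0.9, 0.8, 5.4]
finger_gap: 0.0273
finger_force: 59.3
```

Call:
jog_arm(moves=[0,0,20,0,1,0,0,40,0,1,0,0,40,0,1,0,20,25,0,1,0,20,0,0,1])

```text
clock: 5.42
eef_pos: [0.5057, -0.2314, 0.1582]
eef_rot: [2.072, 2.351, 0.002]
force: [0.1, -1.0, -1.8]
finger_gap: 0.0271
finger_force: 59.7
```

Call:
jog_arm(moves=[-10,35,0,-3.7,1,-15,35,0,-3.7,1,-15,35,0,-3.7,1,-15,35,0,-3.7,1,-15,35,0,-3.8,1])

```text
clock: 5.83
eef_pos: [0.433, -0.0539, 0.1533]
eef_rot: [-2.433, -1.987, 0.0]
force: [1.2, 0.5, -1.8]
finger_gap: 0.0271
finger_force: 59.5
```

Call:
jog_arm(moves=[0,35,0,0,1,0,30,0,0,1,0,10,0,0,1,0,0,0,0,1,0,0,0,0,1])

```text
clock: 6.25
eef_pos: [0.4343, 0.0197, 0.1533]
eef_rot: [2.428, 1.993, -0.0]
force: [0.4, 0.3, -1.2]
finger_gap: 0.0271
finger_force: 59.6
```

```bash
python3 - <<'E'
from h import *
snap('scene','s2'); snap('side','b2')
a=cv2.imread('pics/s2.png')[130:290,200:380];b=cv2.imread('pics/b2.png')[130:290,180:360]
cv2.imwrite('pics/v2.png',cv2.resize(np.hstack([a,b]),None,fx=2.2,fy=2.2,interpolation=cv2.INTER_CUBIC))
s=arm.read_state();print(s['eef_pos'],s['eef_rot'],s['qpos'],s['force'],s['finger_force'],s['clock'])
E
```

```text
[0.43439727 0.01877477 0.15323356] [ 2.43016071e+00  1.99085783e+00 -2.16533617e-04] [-1.08870443e-01  3.41613467e-01  2.09586113e+00 -2.22321126e-04
  7.04168176e-01  8.93825538e-02] [-0.12621304 -0.18640616 -1.43561156] 59.60768401622772 6.35
```

View pics/v2.png

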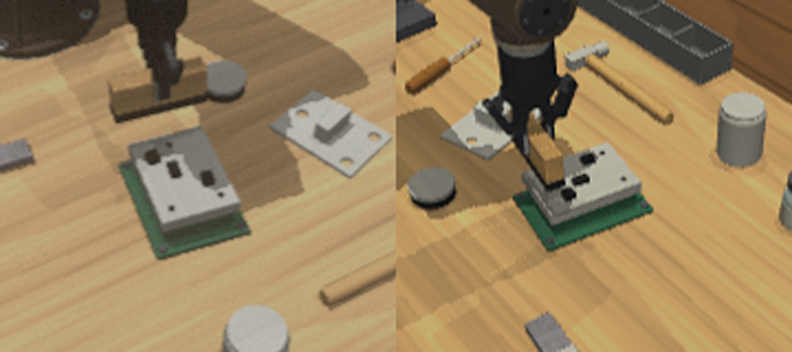

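The scraper hangs level behind the bed's near edge, and all three chips are in front of it. I'm shifting it slightly and lowering it.

Call:
jog_arm(moves=[-4,9.8,0,0,1,0,0,-30,0,1,0,0,-22,0,1,0,0,0,0,1,0,0,0,0,1])

```text
clock: 6.77
eef_pos: [0.4298, 0.0292, 0.101]
eef_rot: [-2.429, -1.989, 0.003]
force: [-0.6, 0.5, -1.9]
finger_gap: 0.0272
finger_force: 59.5
```

Call:
jog_arm(moves=[0,0,-9.5,0,1,0,0,0,0,1,0,0,0,0,1])

```text
clock: 7.02
eef_pos: [0.4305, 0.0293, 0.0927]
eef_rot: [2.43, 1.991, 0.001]
force: [-0.2, 0.6, -1.9]
finger_gap: 0.0268
finger_force: 59.7
```

Call:
jog_arm(moves=[3,-0.6,-2,0,1,8,-1.6,0,0,1,11.8,-2.3,0,0,1,11.8,-2.3,0,0,1,11.8,-2.3,0,0,1])

```text
clock: 7.43
eef_pos: [0.478, 0.0201, 0.0904]
eef_rot: [2.429, 1.991, 0.001]
force: [-0.1, 0.9, -2.3]
finger_gap: 0.0272
finger_force: 59.7
```

Call:
jog_arm(moves=[11.8,-2.3,0,0,1,11.8,-2.3,0,0,1,11.8,-2.3,0,0,1,11.8,-2.3,0,0,1,11.8,-2.3,0,0,1])

```text
clock: 7.85
eef_pos: [0.5369, 0.0085, 0.0903]
eef_rot: [2.429, 1.991, 0.001]
force: [-0.4, 0.2, -1.7]
finger_gap: 0.0273
finger_force: 59.7
```

```bash
python3 - <<'E'
from h import *
snap('scene','s3'); snap('side','b3')
a=cv2.imread('pics/s3.png')[150:270,230:330];b=cv2.imread('pics/b3.png')[150:270,220:320]
cv2.imwrite('pics/v3.png',cv2.resize(np.hstack([a,b]),None,fx=4,fy=4,interpolation=cv2.INTER_CUBIC))
s=arm.read_state();print(s['eef_pos'],s['force'],s['finger_force'],s['clock'])
E
```

```text
[0.53767597 0.00835784 0.09024442] [ 0.16353452  0.05432854 -1.51080888] 59.74799931049347 7.95
```

View pics/v3.png

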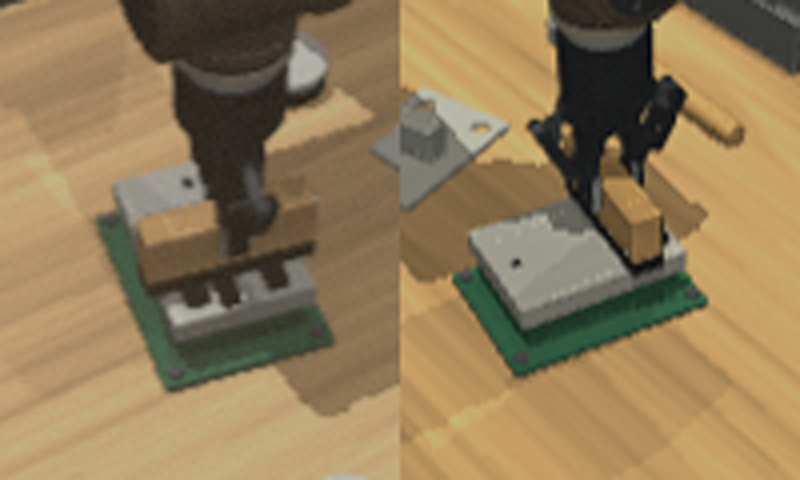

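The scraper is pushing all three chips in a row ahead of it, and the bed behind it is clear.

Call:
jog_arm(moves=[11.8,-2.3,0,0,1,11.8,-2.3,0,0,1,11.8,-2.3,0,0,1,11.8,-2.3,0,0,1,11,-2.3,0,0,1])

```text
clock: 8.37
eef_pos: [0.5941, -0.0027, 0.0901]
eef_rot: [-2.429, -1.992, 0.0]
force: [1.0, 0.8, -1.3]
finger_gap: 0.0274
finger_force: 59.8
```

Call:
jog_arm(moves=[8,-1.6,0,0,1,0,0,0,0,1,0,0,0,0,1,0,0,30,0,1,0,0,40,0,1])

```text
clock: 8.78
eef_pos: [0.5995, -0.0039, 0.1577]
eef_rot: [-2.426, -1.988, 0.008]
force: [2.4, -0.8, -1.6]
finger_gap: 0.0274
finger_force: 59.7
```

Call:
jog_arm(moves=[0,-40,10,0,1,-10,-40,0,0,1,-10,-40,0,0,1,-15,-40,0,0,1,0,0,0,0,1])

```text
clock: 9.2
eef_pos: [0.5645, -0.1685, 0.1699]
eef_rot: [2.434, 1.986, -0.002]
force: [-0.0, 0.5, -1.1]
finger_gap: 0.0272
finger_force: 60.0
```

```bash
python3 - <<'E'
from h import *
snap('scene','s4'); snap('side','b4')
a=cv2.imread('pics/s4.png')[150:300,220:350];b=cv2.imread('pics/b4.png')[150:300,220:350]
cv2.imwrite('pics/v4.png',cv2.resize(np.hstack([a,b]),None,fx=3,fy=3,interpolation=cv2.INTER_CUBIC))
s=arm.read_state();print(s['eef_pos'],s['eef_rot'],s['force'],s['finger_force'],s['clock'])
E
```

```text
[ 0.56601426 -0.16435836  0.16985071] [-2.43211974e+00 -1.98770588e+00  2.96985194e-04] [ 0.47060339  0.752362   -2.19296815] 60.00933229923248 9.3
```

View pics/v4.png

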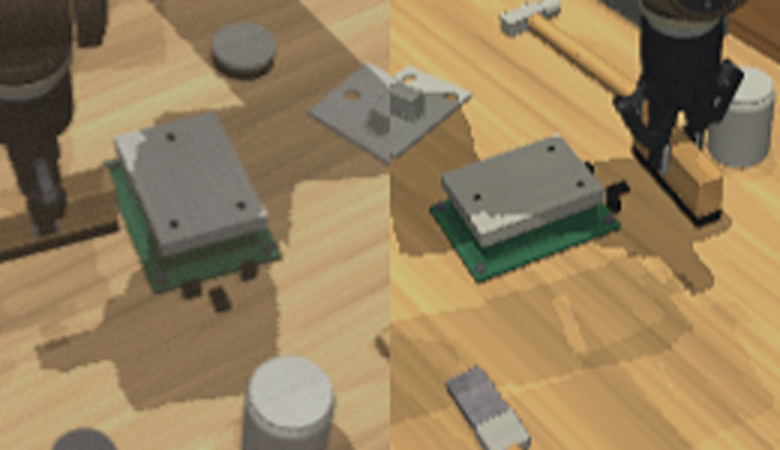

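All three chips are on the bench beyond the bed. I'm putting the scraper back at its old place.

Call:
jog_arm(moves=[-20,-35,0,0,1,-20,-35,0,0,1,-20,-36,0,0,1,0,0,-40,0,1,0,0,-40,0,1])

```text
clock: 9.72
eef_pos: [0.5075, -0.2704, 0.0909]
eef_rot: [2.427, 1.986, 0.002]
force: [0.2, -0.9, -2.5]
finger_gap: 0.0277
finger_force: 60.0
```

Call:
jog_arm(moves=[0,0,-35,0,1,0,0,-12,0,1,0,0,-5,0,1,0,0,0,0,1,0,0,0,0,1])

```text
clock: 10.13
eef_pos: [0.5082, -0.2691, 0.0393]
eef_rot: [2.427, 1.992, 0.001]
force: [-0.8, -0.5, -2.4]
finger_gap: 0.0267
finger_force: 59.7
```

Call:
jog_arm(moves=[0,0,-6,0,1,0,0,-3,0,1,0,0,-1.5,0,1,0,0,0,0,1,0,0,0,0,1])

```text
clock: 10.55
eef_pos: [0.5077, -0.2694, 0.0288]
eef_rot: [2.428, 1.991, 0.001]
force: [-0.3, 1.8, 8.9]
finger_gap: 0.0273
finger_force: 61.3
```

Call:
jog_arm(moves=[0,0,0,0,0,0,0,0,0,0,0,0,0,0,0,0,0,0,0,0,0,0,0,0,0])

```text
clock: 10.97
eef_pos: [0.5072, -0.2693, 0.0273]
eef_rot: [2.43, 1.991, 0.0]
force: [-0.5, 1.0, -0.2]
finger_gap: 0.0847
finger_force: 0.0
```

Call:
jog_arm(moves=[0,0,0,0,0,0,0,0,0,0,0,0,10,0,0,0,0,35,0,0,0,0,40,0,0])

```text
clock: 11.38
eef_pos: [0.5063, -0.2687, 0.1121]
eef_rot: [-2.426, -1.989, 0.002]
force: [1.4, -0.7, -0.0]
finger_gap: 0.0856
finger_force: 0.0
```

Call:
jog_arm(moves=[0,0,40,5.5,0,0,20,40,5.5,0,0,40,30,5.5,0,0,40,0,5.5,0,0,40,0,5.3,0])

```text
clock: 11.8
eef_pos: [0.5072, -0.1364, 0.2171]
eef_rot: [1.884, 2.509, 0.002]
force: [0.6, 0.2, 0.7]
finger_gap: 0.085
finger_force: 0.0
```

Call:
jog_arm(moves=[0,40,0,0,0,0,40,0,0,0,0,40,0,0,0,0,40,0,0,0,0,40,0,0,0])

```text
clock: 12.22
eef_pos: [0.5067, 0.0646, 0.2155]
eef_rot: [1.891, 2.508, 0.001]
force: [0.9, -0.5, -0.8]
finger_gap: 0.0852
finger_force: 0.0
```

Call:
jog_arm(moves=[0,40,0,0,0,0,40,0,0,0,0,40,0,0,0,0,20,0,0,0,0,0,0,0,0])

```text
clock: 12.63
eef_pos: [0.5067, 0.2063, 0.2153]
eef_rot: [1.886, 2.512, 0.002]
force: [-0.1, 0.2, 0.3]
finger_gap: 0.0855
finger_force: 0.0
```

```bash
python3 - <<'E'
from h import *
w=snap('wrist','w5'); s=arm.read_state(); n=s['eef_rot'];print(s['clock'],s['eef_pos'],n,2*np.degrees(np.arctan2(n[1],n[0]))-90)
t=np.radians(16.1);R=np.array([[np.cos(t),-np.sin(t)],[np.sin(t),np.cos(t)]])
for h in((55,35),(55,-35),(-55,0),(-75,-55),(75,55)): print(h,proj(w,[*(np.array([.507,.2765])+R@np.array(h)/1e3),.006]).round(1))
g=cv2.imread('pics/w5.png')
a=cv2.imread('pics/w5.png');cv2.imwrite('pics/w5z.png',cv2.resize(a,(784,588),interpolation=cv2.INTER_CUBIC))
E
```

```text
12.6833 [0.50671628 0.20445747 0.2150855 ] [1.88674727e+00 2.51162447e+00 5.24870741e-04] 16.171812410991734
(55, 35) [348.4  90.4]
(55, -35) [344.5 156.4]
(-55, 0) [246.4 124.1]
(-75, -55) [230.2 173.7]
(75, 55) [368.6  70.2]
```

View pics/w5z.png

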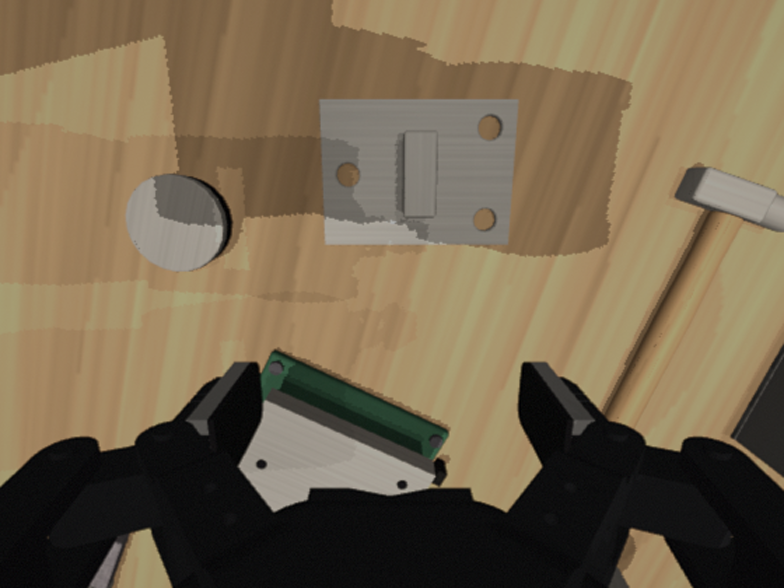

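The wrist view shows the cover's three holes at (489,127), (484,219) and (347,175) in the enlarged picture. Two bed holes show at (261,464) and (402,484).

```bash
python3 - <<'E'
from h import *
w=dict(np.load('pics/w5.npz'))
P=lambda u,v,z:1e3*ray(w,u/1.4,v/1.4,z)[:2]
def rig(loc,W):
    loc=np.array(loc,float);W=np.array(W);a=loc-loc.mean(0);b=W-W.mean(0)
    th=np.arctan2((a[:,0]*b[:,1]-a[:,1]*b[:,0]).sum(),(a*b).sum());R=np.array([[np.cos(th),-np.sin(th)],[np.sin(th),np.cos(th)]])
    t=W.mean(0)-R@loc.mean(0);return t.round(1),np.degrees(th).round(2),np.linalg.norm(W-(loc@R.T+t),axis=1).round(1)
print(rig([(55,35),(55,-35),(-55,0)],[P(*p,.005) for p in((489.5,127),(484.5,219),(347.5,175))]))
print(rig([(55,35),(-55,0)],[P(*p,.06) for p in((402,484.5),(261,464))]))
print('rib top',[P(*p,.038).round(1) for p in((405,131),(438,131),(437,217),(403,217))])
E
```

```text
(array([508.9, 276.5]), np.float64(16.51), array([0. , 0.1, 0. ]))
(array([505.2,  14.9]), np.float64(-11.25), array([0.1, 0.1]))
rib top [array([490. , 301.7]), array([512.1, 308.1]), array([529.7, 251.5]), array([505.7, 244.5])]
```

Call:
jog_arm(moves=[2,36,0,0.2,0,0,36,0,0,0,0,0,-40,0,0,0,0,-40,0,0,0,0,-30,0,0])

```text
clock: 13.1
eef_pos: [0.5086, 0.2738, 0.1029]
eef_rot: [-1.886, -2.512, 0.001]
force: [0.7, 0.5, -0.6]
finger_gap: 0.0856
finger_force: 0.0
```

Call:
jog_arm(moves=[0,0,-20,0,0,0,0,0,0,0,0,0,0,0,0])

```text
clock: 13.35
eef_pos: [0.5094, 0.2737, 0.0847]
eef_rot: [-1.888, -2.511, 0.002]
force: [-0.4, -0.5, 1.1]
finger_gap: 0.0857
finger_force: 0.0
```

Call:
jog_arm(moves=[0,2.5,-30,0,0,0,0,-25,0,0,0,0,-14,0,0,0,0,0,0,0,0,0,0,0,0], grip_force=80)

```text
clock: 13.77
eef_pos: [0.51, 0.2771, 0.0171]
eef_rot: [1.887, 2.511, 0.002]
force: [-0.5, -0.0, 0.2]
finger_gap: 0.0856
finger_force: 0.0
```

Call:
jog_arm(moves=[0,0,-4,0,0,0,0,0,0,0,0,0,0,0,1,0,0,0,0,1,0,0,0,0,1])

```text
clock: 14.18
eef_pos: [0.5094, 0.2773, 0.0122]
eef_rot: [1.886, 2.512, 0.001]
force: [-0.6, -0.0, 0.0]
finger_gap: 0.052
finger_force: 0.0
```

Call:
jog_arm(moves=[0,0,0,0,1,0,0,0,0,1,0,0,0,0,1,0,0,0,0,1,0,0,0,0,1])

```text
clock: 14.6
eef_pos: [0.5093, 0.2773, 0.012]
eef_rot: [1.886, 2.512, 0.001]
force: [-0.8, 0.6, 5.1]
finger_gap: 0.0227
finger_force: 80.2
```

```bash
python3 - <<'E'
from h import *
s=arm.read_state(); n=s['eef_rot'];print(s['eef_pos'],2*np.degrees(np.arctan2(n[1],n[0]))-90,s['force'])
E
```

```text
[0.50927865 0.27727962 0.01201295] 16.191254398836335 [-0.75850308  0.64358865  5.09966625]
```

Call:
jog_arm(moves=[0,0,15,0,1,0,0,35,0,1,0,0,40,0,1,0,0,40,0,1,0,-20,10,0,1])

```text
clock: 15.02
eef_pos: [0.5108, 0.2597, 0.157]
eef_rot: [1.882, 2.511, 0.011]
force: [0.3, -0.5, -3.0]
finger_gap: 0.023
finger_force: 79.5
```

Call:
jog_arm(moves=[0,-35,0,-5.5,1,-1,-35,0,-5.5,1,-1,-35,0,-5.5,1,-1,-35,0,-5.5,1,-1,-35,0,-5.4,1])

```text
clock: 15.43
eef_pos: [0.5045, 0.0807, 0.1514]
eef_rot: [-2.432, -1.988, 0.001]
force: [1.0, -0.1, -3.9]
finger_gap: 0.0227
finger_force: 79.2
```

Call:
jog_arm(moves=[0,-35,0,0,1,0,-20,0,0,1,0,-12,0,0,1,0,0,0,0,1,0,0,0,0,1])

```text
clock: 15.85
eef_pos: [0.5051, 0.0152, 0.1514]
eef_rot: [-2.429, -1.992, 0.0]
force: [-0.5, 0.4, -3.7]
finger_gap: 0.0229
finger_force: 79.2
```

```bash
python3 - <<'E'
from h import *
s=arm.read_state(); n=s['eef_rot'];print(s['eef_pos'],2*np.degrees(np.arctan2(n[1],n[0]))-90,s['force'],s['torque'],s['finger_force'])
E
```

```text
[0.50510825 0.0152479  0.15141075] -371.2737105657528 [-0.5036857   0.44815868 -3.69732888] [ 0.04575444  0.0515512  -0.01476436] 79.22194361686707
```

Call:
jog_arm(moves=[0,0.4,-30,0,1,0,0,-20,0,1,0,0,-10,0,1,0,0,0,0,1,0,0,0,0,1])

```text
clock: 16.27
eef_pos: [0.5053, 0.0164, 0.0916]
eef_rot: [-2.426, -1.995, 0.001]
force: [-0.2, 0.4, -3.0]
finger_gap: 0.0225
finger_force: 79.2
```

Call:
jog_arm(moves=[0,0,-3.5,0,1,0,0,0,0,1,0,0,0,0,1])

```text
clock: 16.52
eef_pos: [0.5055, 0.0157, 0.0887]
eef_rot: [2.427, 1.994, 0.001]
force: [-1.1, -0.5, -3.4]
finger_gap: 0.0232
finger_force: 79.2
```

```bash
python3 - <<'E'
from h import *
A=snap('scene','s6'); B=snap('side','b6');W=snap('wrist','w6')
s=arm.read_state(); n=s['eef_rot'];print(s['eef_pos'],2*np.degrees(np.arctan2(n[1],n[0]))-90,s['force'],s['finger_force'],s['clock'])
cv2.imwrite('pics/v6.png',np.hstack([cv2.resize(cv2.imread(f'pics/{f}.png')[y:y+75,x:x+75],(396,396),interpolation=cv2.INTER_CUBIC) for f,x,y in(('s6',248,178),('b6',228,180))]))
E
```

```text
[0.50539982 0.01558138 0.08855105] -11.219749413545614 [-0.1068057   0.86405022 -3.06796812] 79.1513442993164 16.6667
```

View pics/v6.png

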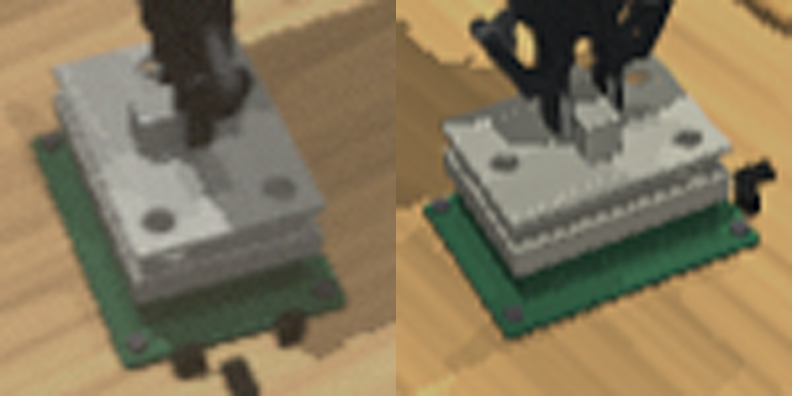

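The cover is level above the bed. Its holes show at (279,187) and (159,221) in the scene crop, and at (107,162) and (292,137) in the side crop. I'll check these against the bed holes measured earlier with the same cameras.

```bash
python3 - <<'E'
from h import *
A=dict(np.load('pics/s6.npz'));B=dict(np.load('pics/b6.npz'))
z=.0825;f=5.28
S=lambda p:1e3*ray(A,248+(p[0]+.5)/f-.5,178+(p[1]+.5)/f-.5,z)[:2]
D=lambda p:1e3*ray(B,228+(p[0]+.5)/f-.5,180+(p[1]+.5)/f-.5,z)[:2]
def H(c,y,h):
    t=np.radians(y);return np.array(c)+np.array([[np.cos(t),-np.sin(t)],[np.sin(t),np.cos(t)]])@np.array(h)
for F,p,h,c,y in((S,(279,187),(55,35),(504.7,14.2),-11.26),(S,(159,221),(55,-35),(504.7,14.2),-11.26),(D,(107,162),(-55,0),(504.3,13.5),-11.19),(D,(292,137),(55,-35),(504.3,13.5),-11.19)):
    print(h,(F(p)-H(c,y,h)).round(1))
E
```

```text
(55, 35) [-0.2  0.9]
(55, -35) [0.7 0.4]
(-55, 0) [-0.8  0.6]
(55, -35) [0.2 0.6]
```

The offsets are within 1 mm and the underside is about 16 mm above the bed. Handing in.

```bash
python3 -c "
from rig import arm
print(arm.hand_in())"
```

```text
the job is handed in; nothing more can be done
None
```

I handed the job in with the cover held level about 16 mm above the bed and the two or three holes I could see within about 1 mm of their threaded holes; the chips are off the bed, the scraper is back on the bench, and the hand-in gave no verdict.

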